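# Click the tall objective into its parking socket

## Task

Park the tallest of the three objective lenses: pick it up, set its foot into the larger of the two round metal socket blocks and push it straight down, without dropping it in, until it clicks past the sprung balls and stands upright and fully home. Let go of it, and leave the other two lenses standing where they are.

Things in the scene. Friction and masses are not known exactly. Their poses are not given: they have to be found in the camera images.
- lens_tall: Tallest lens: round, black, knurled, 46 mm wide, 88 mm tall, 0.16 kg, upright on its metal foot. Origin: centre of underside, z up. Going up: foot flange 36 mm wide, chamfered to 26 mm at the bottom, full width 5 to 8 mm up; 28 mm waist 12 to 20 up; flare; straight 46 mm sleeve 30 to 78 mm up (grip it about 58 up, to keep finger tips above the block when home); cap. Yaw is free.
- dock_wide: Larger block: fixed steel disc 90 mm wide (the other: 64), 36 high. Origin: centre of underside, z up. Cone mouth 60 mm wide at top, 44 mm at z 28; well 44 mm wide to a floor at z 8. Three 12 mm sprung balls stick 6.5 mm into it, centres at z 21.5. Set in unpushed, the lens rests on them, underside at z 21; about 7 N down (5 to 10) clicks it home: underside z 8, sleeve from z 38.
- lens_short: A lens of the same 46 mm diameter but only 62 mm tall, standing upright; leave it alone. Origin at the centre of its underside.
- lens_slim: A slim lens, 30 mm in diameter and 70 mm tall, standing upright; leave it alone. Origin at the centre of its underside.

How it is judged:
On the way:
1. the tall lens is lowered, not dropped, into the mouth of the larger block: its foot below the block's top and not yet past the balls, moving slower than 0.45 m/s (horizontal distance between lens_tall and dock_wide below 0.015 m and z of lens_tall in the frame of dock_wide between 0.012 and 0.036 m and linear speed of lens_tall below 0.45 m/s), for 0.03 s.
At the end, for the whole second after the job is handed in: The tall lens stands at rest in the larger block, past the balls: within 10 mm of its axis, underside 3 to 13 mm above the block's underside (home is 8), upright within 0.17 rad; the short and slim lenses have moved less than 30 mm and stand within 0.3 rad of upright (horizontal distance between lens_tall and dock_wide below 0.01 m and z of lens_tall in the frame of dock_wide between 0.003 and 0.013 m and angle between lens_tall's own z axis and vertical below 0.17 rad and linear speed of lens_tall below 0.02 m/s and distance of each of lens_short, lens_slim from where it was at the start of the episode below 0.03 m and angle between each of lens_short, lens_slim's own z axis and vertical below 0.3 rad); the robot touches nothing.
It fails at once if the short lens is moved by more than 30 mm or knocked over (distance of lens_short from where it was at the start of the episode above 0.03 m or angle between lens_short's own z axis and vertical above 0.3 rad).
It fails at once if the slim lens is moved by more than 30 mm or knocked over (distance of lens_slim from where it was at the start of the episode above 0.03 m or angle between lens_slim's own z axis and vertical above 0.3 rad).
It also fails if it takes over 38 s, if anything falls off the work surface, if the arm or the gripper's body presses on something with over 40 N, if the wrist force passes 120 N, or if a joint passes its speed limit or range.

## Robot

A 6-joint arm with a two-finger parallel gripper is mounted at the origin on the work surface. World frame = base frame: x ahead of the robot, y to its left, z up, the work surface at z = 0. Lengths are in m, angles in rad, forces in N, time in s.
With the tool pointing down it reaches from about 0.25 to 0.775 m from the base axis. Payload 4 kg.
Tool frame: the origin (TCP) lies on the mounting face of the last link; the fingertips stand 173 mm ahead of it and the grasp point (between the pads) lies arm.grip_depth ahead of it (arm.grip_depth is the distance from the TCP to the grasp point, in m); z points along the fingers, y is the line along which they close (so a half turn about z gives the same grasp; the last joint's range is limited). The gripper opens to 85 mm and grips with 20 to 120 N. Pads are 22 mm wide; open, the fingers measure 114 mm over their backs; the gripper's body (76 mm by 85 mm) begins 54 mm behind the grasp point. The pads swing forward as they close: fully open they stand 13 mm farther back than shut.
Start: joints at [1.052, 0.087, 1.371, -0, 1.684, -0.103], TCP at [0.222, 0.503, 0.405] pointing down, gripper open.
Joint ranges: [-3.1, 3.1], [-0.76, 2.03], [0.27, 2.55], [-1.08, 4.22], [0.17, 2.65], [-2.57, 2.57]. Speed limits (rad/s): [2.79, 2.79, 3.14, 3.14, 3.14, 3.14].

## Interface

Orientations are given as a unit quaternion [w, x, y, z].
In Python, from plant import arm gives the robot as it stands.
- The arm moves only by the tool move_arm, never from a script. Its argument "motion" is a list of rows, each a list of 3 entries, a list of its own where there are three numbers: the turn, a rotation vector about the tool's x, y, z in degrees, then the shift along the tool's x, y, z in m, then the closure, from -1 (fully open) to 1 (shut). A call has 1 to 20 rows; each row shifts and turns the commanded pose from where the row before left it, along the tool's axes as they then stand; what a row does not reach is not made up. A row lasts 1/10 s, in which the tool goes at most 50 mm and 8.59 degrees, less where a joint would pass 70% of its speed; a pose out of reach is approached as far as the arm can. A call is refused whole if a number of a shift passes 0.05 or a number of a turn 8.59, either way. A call with a gripper value outside its range is refused whole. The fingers move at their own pace and stop on an object; "squeeze" is the grip in N (left out, the last holds). Time passes only in rows, so rows that do not move let the fingers close. It gives the time, the measured TCP pose, the force, the opening and the grip force at its end, in the units of the state.
- arm.sense(): the state, without advancing time (a new reading comes with each control period).
- arm.capture(name): name is "scene" or "top" or "wrist"; returns the picture (420x560x3 uint8, red, green, blue); there is no depth.
- arm.camera_model(name): a dict with "intrinsics" (3x3 intrinsics, pixels), "R" (3x3) and "t" (3): a world point X has camera coordinates R X + t. Camera axes: x right, y down, z forward; pixel columns grow to the right and rows downward; lengths in m; the calibration is good to about 2 mm. The wrist camera is an equidistant fisheye: a pixel r from the principal point sees the ray r / f radians off the axis. A picture is of the moment at which its call begins: read the wrist's pose just before it. camera_model takes no time and is no camera call; for the wrist camera it gives the pose at the moment of the call.
- arm.hand_in(): hands the job in; it is judged then, once.
The state is a dict: "t": time; "qpos": joint angles; "joint_velocities": joint speeds; "joint_torque": joint torques, N m; "tcp_pos": TCP position; "orientation": TCP orientation; "force": force on the tool from outside, world axes, zero at the start; "torque": the same for the moment, N m; "finger_gap": opening from 0.0 (shut) to 1.0 (fully open); "finger_force": force on a finger pad.
Only numpy, scipy, OpenCV 4.12 (cv2) and the standard library are available. Lean on these libraries where they do the work, as an engineer would, in place of code of your own. Each camera call takes 0.05 s, during which the arm holds its last target. There are 200 camera calls.

## Working session

There is one attempt and no reset: what is moved stays moved. The work goes in short steps, Python scripts to look and compute and a tool call to move; the robot and the scene stay as the last step left them, time stands still between calls to the robot, and variables do not carry over. Pictures are saved under pics/ and viewed, at most 10 in all, crops included, and the job is handed in when it is done.

Besides the shell and the picture viewer there is one more tool, called by a JSON object that holds its "name" and its "arguments". move_arm: Moves the arm, as the interface text tells. Its arguments: {"type":"object","properties":{"motion":{"type":"array"},"squeeze":{"type":"number"}},"required":["motion"]}

```bash
mkdir -p pics; python3 - <<'E'
from plant import arm
import cv2,numpy as np
s=arm.sense();print(s['t'],s['tcp_pos'],s['orientation'],s['finger_gap'],arm.grip_depth)
for n in ("top","scene"):
    im=arm.capture(n);cv2.imwrite(f'pics/{n}0.png',im[:,:,::-1])
    m=arm.camera_model(n);print(n,np.round(m['intrinsics'],1).tolist(),np.round(m['R'],3).tolist(),np.round(m['t'],3).tolist())
E
```

```text
0.0 [0.22210816 0.50302966 0.40353318] [-3.27260033e-04  2.06404370e-01  9.78466144e-01 -1.06492294e-03] 1.0027082668988392 0.1547
top [[433.0, 0.0, 272.5], [0.0, 433.0, 207.9], [0.0, 0.0, 1.0]] [[0.014, -1.0, 0.004], [-0.994, -0.015, -0.112], [0.112, -0.002, -0.994]] [-0.012, 0.551, 0.643]
scene [[425.8, 0.0, 280.7], [0.0, 425.8, 212.7], [0.0, 0.0, 1.0]] [[-0.765, 0.644, 0.014], [0.55, 0.665, -0.505], [-0.334, -0.379, -0.863]] [0.414, -0.283, 0.883]
```

View pics/top0.png

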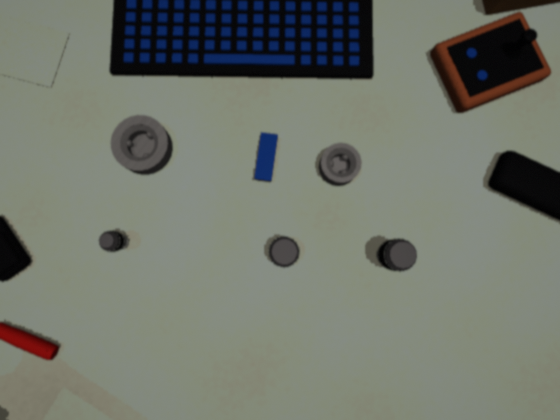

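View pics/scene0.png

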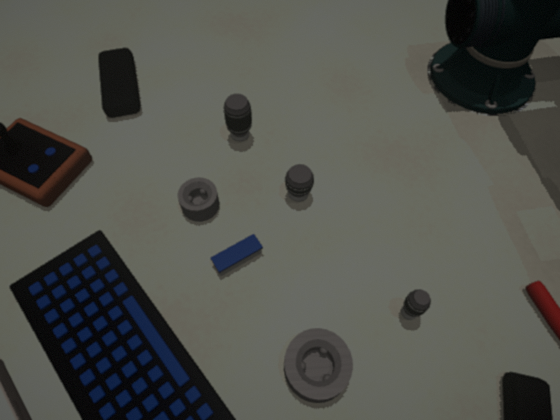

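The top view shows the wide dock at about (141,145), the small dock at (341,164), the slim lens at (112,240), the short lens at (284,251) and the tall lens at (398,255). The scene view agrees: tall at (238,115), wide dock at (318,367). Next I'll measure the cap and rim circles.

```bash
cat > h.py <<'E'
import cv2,numpy as np
from plant import arm
def ray(n,uv,z,m=None):
    m=m or arm.camera_model(n);K,R,t=[np.array(m[k]) for k in('intrinsics','R','t')]
    d=R.T@np.linalg.inv(K)@np.array([uv[0],uv[1],1.]);c=-R.T@t
    return (c+d*(z-c[2])/d[2])
def proj(n,X):
    m=arm.camera_model(n);p=np.array(m['R'])@X+m['t'];q=np.array(m['intrinsics'])@p;return q[:2]/q[2]
E
python3 - <<'E'
from h import *
im=cv2.imread('pics/top0.png')
out=[]
for (u,v),w in (((398,255),28),((141,145),38),((284,251),28),((112,240),28)):
    c=im[v-w:v+w,u-w:u+w]; out.append(cv2.resize(c,(380,290) if 0 else (290,290),interpolation=cv2.INTER_CUBIC))
    g=cv2.cvtColor(c,cv2.COLOR_BGR2GRAY).astype(int)
    print(u,v,g[w,::2].tolist())
    print('  col',g[::2,w].tolist())
sc=cv2.imread('pics/scene0.png')
for (u,v),w in (((318,367),45),((238,115),32)):
    out.append(cv2.resize(sc[v-w:v+w,u-w:u+w],(290,290),interpolation=cv2.INTER_CUBIC))
o=np.vstack([np.hstack(out[:2]+[out[4]])[:, :800],np.hstack([out[5],out[2],out[3]])[:,:800]])
o=np.clip(o.astype(float)*1.6,0,255).astype(np.uint8)
cv2.imwrite('pics/crops.png',o)
E
```

```text
398 255 [84, 84, 82, 58, 20, 5, 5, 31, 28, 31, 59, 72, 71, 71, 71, 71, 71, 71, 70, 71, 70, 70, 70, 88, 134, 137, 137, 136]
  col [137, 136, 138, 137, 137, 124, 58, 40, 64, 70, 71, 71, 71, 71, 71, 71, 71, 72, 72, 69, 49, 44, 101, 134, 136, 135, 136, 136]
141 145 [135, 135, 135, 132, 99, 87, 86, 87, 82, 69, 67, 66, 57, 53, 43, 55, 76, 85, 88, 88, 86, 86, 88, 87, 88, 83, 65, 73, 87, 88, 86, 85, 58, 28, 45, 119, 136, 136]
  col [136, 137, 136, 132, 107, 88, 86, 84, 77, 61, 66, 61, 34, 38, 75, 85, 87, 88, 88, 88, 87, 85, 86, 88, 86, 72, 66, 81, 89, 89, 88, 80, 37, 45, 114, 136, 137, 137]
284 251 [138, 138, 138, 136, 106, 88, 72, 37, 64, 73, 73, 73, 74, 74, 74, 73, 74, 73, 74, 74, 66, 55, 118, 133, 134, 137, 138, 138]
  col [137, 137, 138, 138, 137, 137, 114, 51, 59, 73, 73, 74, 74, 73, 74, 74, 74, 74, 74, 74, 69, 45, 94, 134, 137, 138, 138, 137]
112 240 [136, 135, 137, 136, 137, 137, 135, 111, 69, 66, 67, 67, 68, 67, 61, 40, 37, 29, 21, 8, 38, 58, 77, 119, 132, 132, 131, 132]
  col [135, 136, 136, 135, 136, 136, 136, 135, 132, 90, 36, 37, 48, 59, 61, 58, 48, 39, 36, 46, 108, 135, 137, 137, 137, 137, 136, 136]
```

View pics/crops.png

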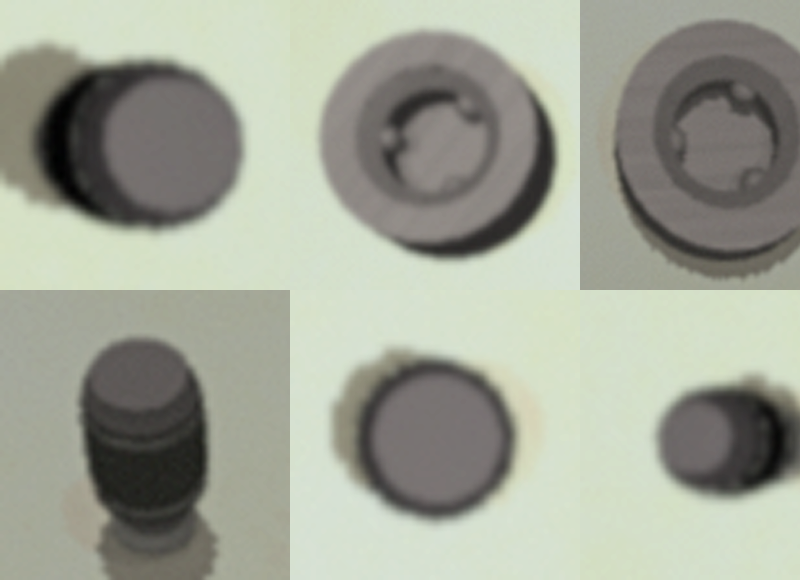

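The crops show each cap's lighter top disc and the dock's top face clearly; the tall cap centre is near (401,255). I'll fit ellipses to those faces.

```bash
python3 - <<'E'
from h import *
def fit(n,im,u,v,lo,hi,w):
    S=4
    c=cv2.resize(im[v-w:v+w,u-w:u+w],None,fx=S,fy=S,interpolation=cv2.INTER_CUBIC)
    g=cv2.cvtColor(c,cv2.COLOR_BGR2GRAY)
    m=cv2.morphologyEx(cv2.inRange(g,lo,hi),cv2.MORPH_OPEN,cv2.getStructuringElement(2,(13,13)))
    cs,_=cv2.findContours(m,cv2.RETR_EXTERNAL,cv2.CHAIN_APPROX_NONE)
    k=max([k for k in cs],key=cv2.contourArea)
    e=cv2.fitEllipse(cv2.convexHull(k))
    return [(e[0][0]+.5)/S-.5+u-w,(e[0][1]+.5)/S-.5+v-w],[round(x/S,1) for x in e[1]]
t=cv2.imread('pics/top0.png');s=cv2.imread('pics/scene0.png')
for nm,n,im,u,v,lo,hi,w,z in (('tall','top',t,398,255,56,100,26,.088),('tall','scene',s,238,103,57,85,22,.088),('dock','top',t,141,145,60,108,38,.036),('dock','scene',s,318,367,55,102,45,.036),('short','top',t,284,251,58,100,26,.062),('slim','top',t,110,240,52,95,20,.07)):
    c,ax=fit(n,im,u,v,lo,hi,w);print(nm,n,np.round(c,1),ax,np.round(ray(n,c,z),4))
E
```

```text
tall top [403.5 254.5] [26.6, 28.2] [ 0.4812 -0.1896  0.088 ]Traceback (most recent call last):
  File "<stdin>", line 13, in <module>
  File "<stdin>", line 8, in fit
ValueError: max() iterable argument is empty
```

```bash
python3 - <<'E'
from h import *
def fit(im,u,v,w,seed,d,dbg):
    S=4
    c=cv2.resize(im[v-w:v+w,u-w:u+w],None,fx=S,fy=S,interpolation=cv2.INTER_CUBIC)
    g=cv2.GaussianBlur(cv2.cvtColor(c,cv2.COLOR_BGR2GRAY),(0,0),2)
    r=int(g[int((seed[1]-v+w)*S),int((seed[0]-u+w)*S)])
    m=cv2.morphologyEx(cv2.inRange(g,r-d,r+d),cv2.MORPH_OPEN,cv2.getStructuringElement(2,(13,13)))
    cs,_=cv2.findContours(m,cv2.RETR_EXTERNAL,cv2.CHAIN_APPROX_NONE)
    k=max(cs,key=cv2.contourArea);e=cv2.fitEllipse(cv2.convexHull(k))
    cv2.ellipse(c,e,(0,0,255),1);dbg.append(cv2.resize(c,(250,250)))
    return [(e[0][0]+.5)/S-.5+u-w,(e[0][1]+.5)/S-.5+v-w],[round(x/S,1) for x in e[1]],r
t=cv2.imread('pics/top0.png');s=cv2.imread('pics/scene0.png');D=[]
for nm,n,im,u,v,w,seed,d,z in (('tall','top',t,398,255,26,(402,255),13,.088),('tall','scene',s,238,103,22,(238,101),8,.088),('dock','top',t,141,145,38,(119,140),16,.036),('dock','scene',s,318,367,45,(292,365),11,.036),('short','top',t,284,251,26,(284,251),14,.062),('slim','top',t,110,240,20,(107,240),10,.07)):
    c,ax,r=fit(im,u,v,w,seed,d,D);print(nm,n,np.round(c,1),ax,r,np.round(ray(n,c,z),4))
cv2.imwrite('pics/fit.png',np.clip(np.vstack([np.hstack(D[:3]),np.hstack(D[3:])])*1.6,0,255).astype(np.uint8))
E
```

```text
tall top [403.3 254.5] [25.7, 27.5] 71 [ 0.4812 -0.1892  0.088 ]
tall scene [236.1 101.5] [14.8, 21.5] 56 [ 0.4822 -0.1884  0.088 ]
dock top [138.8 142.6] [54.1, 57.0] 85 [0.6505 0.207  0.036 ]
dock scene [317.7 367.8] [69.1, 80.6] 72 [0.657  0.2118 0.036 ]
short top [284.1 251.4] [24.4, 24.5] 74 [ 0.4836 -0.0221  0.062 ]
slim top [105.7 240. ] [12.8, 15.5] 67 [0.4961 0.2372 0.07  ]
```

View pics/fit.png

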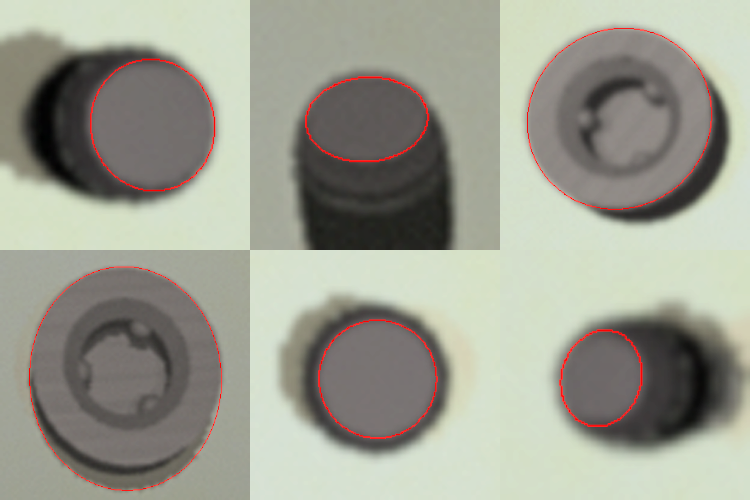

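{"name": "move_arm", "arguments": {"motion": [[[0,0,0],[-0.015,-0.0155,0],-1],[[0,0,0],[-0.015,-0.0155,0],-1],[[0,0,0],[-0.0304,-0.031,0],-1],[[0,0,0],[-0.0304,-0.031,0],-1],[[0,0,0],[-0.0304,-0.031,0],-1],[[0,0,0],[-0.0304,-0.031,0],-1],[[0,0,0],[-0.0304,-0.031,0],-1],[[0,0,0],[-0.0304,-0.031,0],-1],[[0,0,0],[-0.0304,-0.031,0],-1],[[0,0,0],[-0.0304,-0.031,0],-1],[[0,0,0],[-0.0304,-0.031,0],-1],[[0,0,0],[-0.0304,-0.031,0],-1],[[0,0,0],[-0.0304,-0.031,0],-1],[[0,0,0],[-0.0304,-0.031,0],-1],[[0,0,0],[-0.0304,-0.031,0],-1],[[0,0,0],[-0.0304,-0.031,0],-1],[[0,0,0],[-0.0304,-0.031,0],-1],[[0,0,0],[-0.0155,-0.0155,0],-1],[[0,0,0],[-0.0155,-0.0155,0],-1],[[0,0,0],[0,0,0],-1]], "squeeze": 40}}

```text
t: 2.1
tcp_pos: [0.4827, -0.19, 0.4033]
orientation: [-0.001, 0.208, 0.978, -0.0]
force: [0.5, -0.1, -0.7]
finger_gap: 1.006
finger_force: 0.0
```

```bash
cat >> h.py <<'E'
def wray(uv,z,m):
    K,R,t=[np.array(m[k]) for k in('intrinsics','R','t')]
    x,y=(uv[0]-K[0,2])/K[0,0],(uv[1]-K[1,2])/K[1,1];r=np.hypot(x,y)
    d=R.T@np.array([np.sin(r)*x/r,np.sin(r)*y/r,np.cos(r)]);c=-R.T@t
    return c+d*(z-c[2])/d[2]
def wproj(X,m):
    K,R,t=[np.array(m[k]) for k in('intrinsics','R','t')]
    p=R@X+t;a=np.arctan2(np.hypot(*p[:2]),p[2]);q=p[:2]/np.hypot(*p[:2])*a
    return q*[K[0,0],K[1,1]]+K[:2,2]
E
python3 - <<'E'
from h import *
import json
m=arm.camera_model('wrist');im=arm.capture('wrist')
json.dump({k:np.array(v).tolist() for k,v in m.items() if k in('intrinsics','R','t')},open('w1.json','w'))
cv2.imwrite('pics/w1.png',im[:,:,::-1])
print(wproj(np.array([.4815,-.189,.088]),m),wproj(np.array([.4815,-.189,0]),m),wproj(np.array([.65,.207,.036]),m))
E
```

```text
[280.46201158 197.14886753] [280.15347688 178.61538278] [572.03612004 187.39816804]
```

View pics/w1.png

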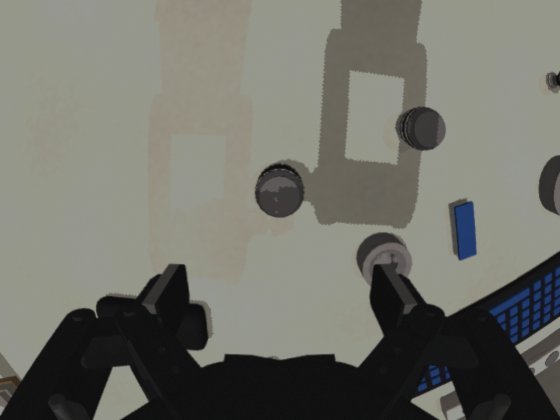

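The wrist view has the tall lens cap at about (279,195), centred between the fingers and matching the prediction of (280,197). Descending.

{"name": "move_arm", "arguments": {"motion": [[[0,0,0],[0.0013,0.0005,0.02],-1],[[0,0,0],[0,0,0.03],-1],[[0,0,0],[0,0,0.03],-1],[[0,0,0],[0,0,0.03],-1],[[0,0,0],[0,0,0.03],-1],[[0,0,0],[0,0,0.03],-1],[[0,0,0],[0,0,0.02],-1],[[0,0,0],[0,0,0],-1],[[0,0,0],[0,0,0],1],[[0,0,0],[0,0,0],1],[[0,0,0],[0,0,0],1],[[0,0,0],[0,0,0],1],[[0,0,0],[0,0,0],1],[[0,0,0],[0,0,0],1],[[0,0,0],[0,0,0],1],[[0,0,0],[0,0,0],1]], "squeeze": 40}}

```text
t: 3.75
tcp_pos: [0.482, -0.1873, 0.2169]
orientation: [0.002, 0.207, 0.978, -0.001]
force: [-0.5, -1.3, 6.3]
finger_gap: 0.528
finger_force: 40.7
```

{"name": "move_arm", "arguments": {"motion": [[[0,0,0],[0,0,-0.01],1],[[0,0,0],[0,0,-0.02],1],[[0,0,0],[0,0,-0.03],1],[[0,0,0],[0,0,-0.03],1],[[0,0,0],[0,0,-0.02],1],[[0,0,0],[0,0,-0.01],1],[[0,0,0],[0,0,0],1],[[0,0,0],[0,0,0],1]], "squeeze": 50}}

```text
t: 4.55
tcp_pos: [0.481, -0.1866, 0.3335]
orientation: [-0.001, 0.206, 0.978, 0.0]
force: [-0.5, -0.0, -1.7]
finger_gap: 0.528
finger_force: 51.0
```

{"name": "move_arm", "arguments": {"motion": [[[0,0,0],[0.002,0.01,0],1],[[0,0,0],[0.002,0.02,0],1],[[0,0,0],[0,0.032,0],1],[[0,0,0],[0,0.032,0],1],[[0,0,0],[0,0.032,0],1],[[0,0,0],[0,0.032,0],1],[[0,0,0],[0,0.032,0],1],[[0,0,0],[0,0.032,0],1],[[0,0,0],[0,0.032,0],1],[[0,0,0],[0,0.032,0],1],[[0,0,0],[0,0.032,0],1],[[0,0,0],[0,0.032,0],1],[[0,0,0],[0,0.032,0],1],[[0,0,0],[0,0.024,0],1],[[0,0,0],[0,0.014,0],1],[[0,0,0],[0,0.008,0],1],[[0,0,0],[0,0,0],1],[[0,0,0],[0,0,0],1]]}}

```text
t: 6.35
tcp_pos: [0.6503, 0.2056, 0.3344]
orientation: [-0.0, 0.207, 0.978, -0.0]
force: [0.6, -0.4, -0.9]
finger_gap: 0.523
finger_force: 51.1
```

```bash
python3 - <<'E'
from h import *
import json
s=arm.sense();print(s['t'],s['tcp_pos'],s['orientation'],s['finger_gap'],s['force'])
m=arm.camera_model('wrist');w=arm.capture('wrist');sc=arm.capture('scene');tp=arm.capture('top')
json.dump({k:np.array(v).tolist() for k,v in m.items() if k in('intrinsics','R','t')},open('w2.json','w'))
for n,i in(('w2',w),('sc2',sc),('tp2',tp)):cv2.imwrite(f'pics/{n}.png',i[:,:,::-1])
print(wproj(np.array([.6505,.207,.036]),m))
o=np.vstack([np.hstack([cv2.resize(w[:,:,::-1],(400,300)),cv2.resize(tp[70:220,60:260,::-1],(400,300))]),np.hstack([cv2.resize(sc[270:420,220:420,::-1],(400,300)),cv2.resize(sc[:,:,::-1],(400,300))])])
cv2.imwrite('pics/m2.png',np.clip(o*1.4,0,255).astype(np.uint8))
E
```

```text
6.35 [0.65033329 0.20563694 0.33441862] [-3.52246188e-04  2.06767147e-01  9.78390022e-01 -4.33093318e-04] 0.5225002499450221 [ 0.63010124 -0.41195574 -0.90756384]
[281.73099136 202.78441774]
```

View pics/m2.png

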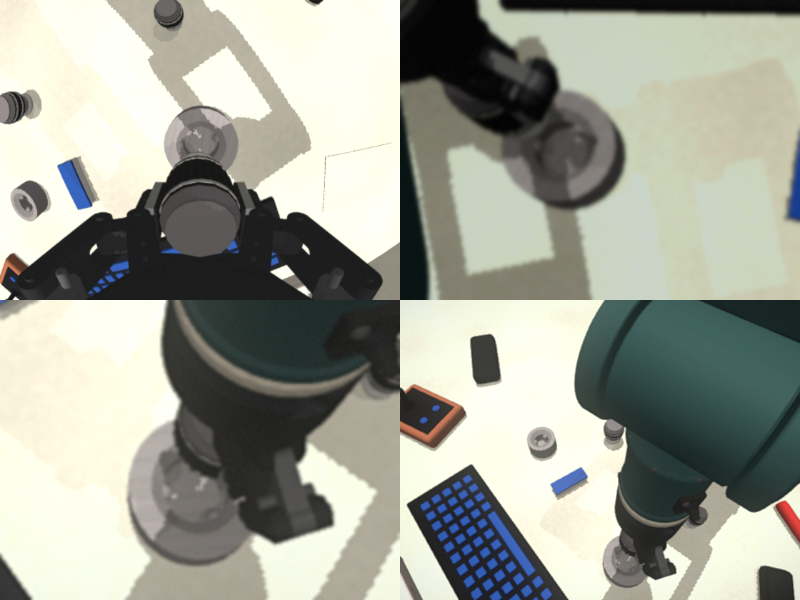

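The wrist view shows the dock at about (281,201) in full-size pixels, with its lower part hidden by the held lens, whose cap is near (279,310). I'll refine the dock by fitting a circle to rim edge points cast onto z = 0.036, and check the cap the same way.

```bash
python3 - <<'E'
from h import *
import json
from scipy.optimize import least_squares
m=json.load(open('w2.json'));g=cv2.GaussianBlur(cv2.imread('pics/w2.png'),(0,0),1).astype(np.float32)
print('cam',-np.array(m['R']).T@m['t'])
def circ(c0,z,r0,angs,sign=0):
    P=[];E=[]
    for a in angs:
        rs=np.arange(r0-.008,r0+.008,.0003)
        uv=np.array([wproj(np.array([c0[0]+r*np.cos(a),c0[1]+r*np.sin(a),z]),m) for r in rs],np.float32)
        s=cv2.remap(g,uv[None,:,0],uv[None,:,1],cv2.INTER_LINEAR)[0]
        d=np.linalg.norm(s[6:]-s[:-6],axis=1);i=d.argmax()
        if d[i]>20: r=rs[i+3];P.append([c0[0]+r*np.cos(a),c0[1]+r*np.sin(a)]);E.append(uv[i+3])
    P=np.array(P)
    f=least_squares(lambda p:np.hypot(*(P-p[:2]).T)-p[2],[*c0,r0],loss='soft_l1',f_scale=.0007)
    return f.x,np.sqrt(np.median(f.fun**2)),len(P),E
im=cv2.imread('pics/w2.png')
ax=np.array([-.915,.404]) # tool x
for nm,c,z,r in(('rim',(.6505,.207),.036,.045),('mouth',(.6505,.207),.036,.030)):
  for s in(1,-1):
    a0=np.arctan2(*(s*ax)[::-1]);x,e,n,E=circ(c,z,r,a0+np.radians(np.arange(-95,96,4)))
    print(nm,s,np.round(x,4),round(e,4),n,'img',np.round(np.mean(E,0),0) if n else '')
    if s==1 or 1:
        for q in E: cv2.circle(im,(int(q[0]),int(q[1])),1,(0,0,255) if s==1 else (0,255,0),-1)
print('cap expected',wproj(np.array([.6503,.2056,.2056]),m))
cv2.imwrite('pics/w2e.png',cv2.resize(im[120:390,140:420],(790,600*1-0)[:1]+(600,)) )
E
```

```text
cam [0.58278636 0.23471705 0.30348599]
rim 1 [0.6478 0.2081 0.0441] 0.0005 47 img [281. 171.]
rim -1 [0.6547 0.2044 0.0441] 0.001 39 img [282. 231.]
mouth 1 [0.6506 0.2063 0.0295] 0.0003 27 img [273. 182.]
mouth -1 [0.6452 0.2088 0.0312] 0.0012 19 img [263. 218.]
cap expected [281.25652281 325.47756191]
```

View pics/w2e.png

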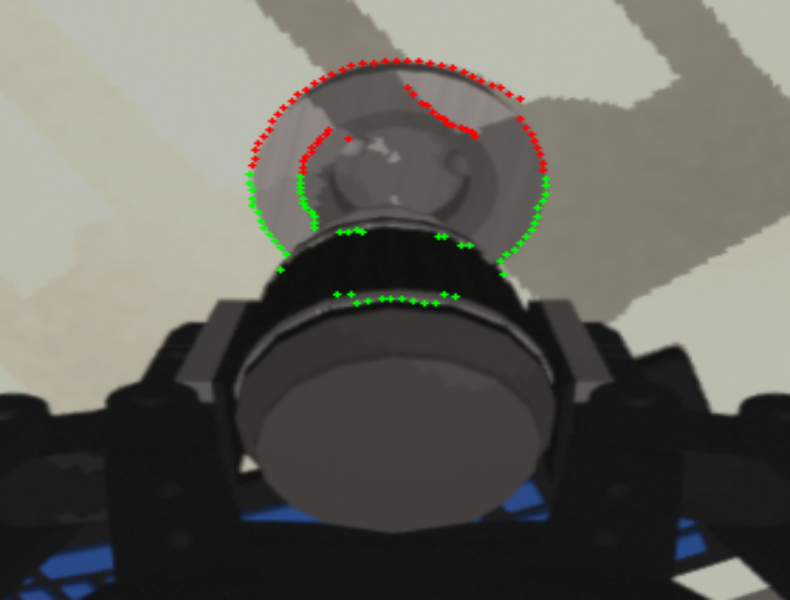

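```bash
python3 - <<'E'
from h import *
import json
m=json.load(open('w2.json'));ax=np.array([-.915,.404]);ay=np.array([.404,.914])
g=cv2.cvtColor(cv2.imread('pics/w2.png'),cv2.COLOR_BGR2GRAY)
print(g[142:156,276].tolist(),g[142:156,290].tolist())
f=lambda X,Y:(140+X*280/790,120+Y*270/600)
for nm,p in(('near face edge',f(398,67)),('left',f(250,178)),('right',f(547,178)),('mouth right',f(497,185)),('mouth left',f(300,185)),('mouth top',f(398,111))):
    X=wray(p,.036,m)[:2]-[.6505,.207];print(nm,'toolx %.4f tooly %.4f'%(X@ax,X@ay))
for X,Y in((398,357),(398,532),(257,440),(541,440)):
    P=wray(f(X,Y),.2056,m)[:2]-[.6503,.2056];print('cap toolx %.4f tooly %.4f'%(P@ax,P@ay))
E
```

```text
[131, 131, 130, 129, 128, 119, 76, 57, 58, 64, 81, 91, 92, 92] [187, 187, 186, 186, 186, 178, 131, 70, 57, 65, 99, 135, 139, 139]
near face edge toolx 0.0449 tooly -0.0006
left toolx 0.0025 tooly -0.0455
right toolx 0.0024 tooly 0.0448
mouth right toolx -0.0004 tooly 0.0295
mouth left toolx -0.0003 tooly -0.0303
mouth top toolx 0.0283 tooly -0.0006
cap toolx 0.0192 tooly -0.0001
cap toolx -0.0174 tooly -0.0000
cap toolx 0.0031 tooly -0.0184
cap toolx 0.0030 tooly 0.0185
```

{"name": "move_arm", "arguments": {"motion": [[[0,0,0],[-0.0015,0.0005,0.01],1],[[0,0,0],[0,0,0.015],1],[[0,0,0],[0,0,0.015],1],[[0,0,0],[0,0,0.015],1],[[0,0,0],[0,0,0.01],1],[[0,0,0],[0,0,0.01],1],[[0,0,0],[0,0,0.006],1],[[0,0,0],[0,0,0.006],1],[[0,0,0],[0,0,0.004],1],[[0,0,0],[0,0,0.002],1],[[0,0,0],[0,0,0],1],[[0,0,0],[0,0,0],1]]}}

```text
t: 7.7
tcp_pos: [0.6522, 0.2062, 0.2423]
orientation: [0.0, 0.206, 0.978, 0.0]
force: [0.6, -0.4, -0.8]
finger_gap: 0.525
finger_force: 51.1
```

{"name": "move_arm", "arguments": {"motion": [[[0,0,0],[0,0,0.0015],1],[[0,0,0],[0,0,0.0015],1],[[0,0,0],[0,0,0.0015],1],[[0,0,0],[0,0,0.0015],1],[[0,0,0],[0,0,0],1]]}}

```text
t: 8.2
tcp_pos: [0.6524, 0.2068, 0.2374]
orientation: [0.001, 0.206, 0.978, 0.001]
force: [-0.2, 1.9, 3.6]
finger_gap: 0.528
finger_force: 51.6
```

{"name": "move_arm", "arguments": {"motion": [[[0,0,0],[0.0002,0.0005,0.002],1],[[0,0,0],[0,0,0.002],1],[[0,0,0],[0,0,0.002],1],[[0,0,0],[0,0,0.002],1],[[0,0,0],[0,0,0],1]]}}

```text
t: 8.7
tcp_pos: [0.6517, 0.2067, 0.2257]
orientation: [-0.001, 0.206, 0.978, -0.0]
force: [2.6, 2.5, -5.3]
finger_gap: 0.528
finger_force: 51.3
```

{"name": "move_arm", "arguments": {"motion": [[[0,0,0],[0,0,0.002],1],[[0,0,0],[0,0,0.0015],1],[[0,0,0],[0,0,0],1],[[0,0,0],[0,0,0],1]]}}

```text
t: 9.1
tcp_pos: [0.652, 0.2066, 0.225]
orientation: [-0.0, 0.206, 0.978, -0.0]
force: [-2.6, -0.4, 4.6]
finger_gap: 0.524
finger_force: 52.4
```

It has clicked home: the underside is at about 8 mm and the floor is pushing back. Releasing.

{"name": "move_arm", "arguments": {"motion": [[[0,0,0],[0,0,0],0.2],[[0,0,0],[0,0,0],-0.2],[[0,0,0],[0,0,0],-0.6],[[0,0,0],[0,0,0],-1],[[0,0,0],[0,0,0],-1],[[0,0,0],[0,0,0],-1],[[0,0,0],[0,0,0],-1],[[0,0,0],[0,0,-0.01],-1],[[0,0,0],[0,0,-0.02],-1],[[0,0,0],[0,0,-0.03],-1],[[0,0,0],[0,0,-0.03],-1],[[0,0,0],[0,0,-0.03],-1],[[0,0,0],[0,0,-0.03],-1],[[0,0,0],[0,0,-0.02],-1],[[0,0,0],[0,0,-0.01],-1],[[0,0,0],[0,0,0],-1]]}}

```text
t: 10.7
tcp_pos: [0.652, 0.2068, 0.407]
orientation: [0.002, 0.206, 0.978, 0.001]
force: [0.9, 0.3, 0.3]
finger_gap: 1.0
finger_force: 0.0
```

```bash
python3 - <<'E'
from h import *
s=arm.sense();print(s['t'],s['tcp_pos'],s['finger_gap'],s['force'])
w=arm.capture('wrist');sc=arm.capture('scene')
o=np.hstack([cv2.resize(w[100:320,180:400,::-1],(400,400)),cv2.resize(sc[:,140:,::-1],(400,400))])
cv2.imwrite('pics/end.png',np.clip(o*1.5,0,255).astype(np.uint8))
m=arm.camera_model('wrist');print([np.round((wproj(np.array([.6517,.2065,z]),m)-[180,100])*400/220) for z in(.036,.096)])
E
```

```text
10.7 [0.65200592 0.2067621  0.40703002] 0.9997623510165697 [0.85193103 0.29017304 0.26751016]
[array([181., 157.]), array([181., 183.])]
```

View pics/end.png

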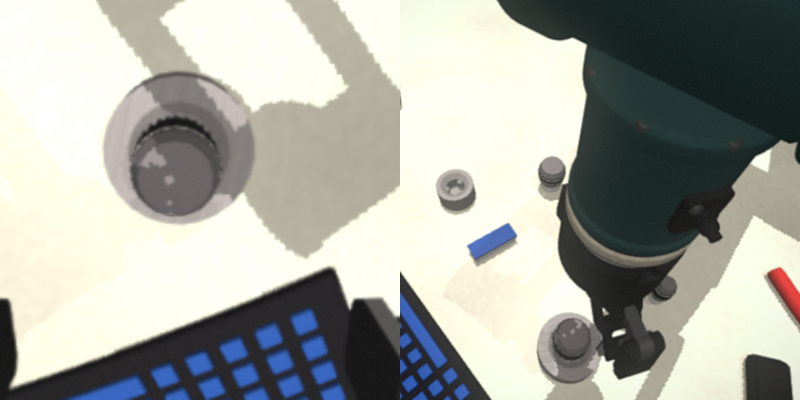

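The lens stands upright in the dock: cap at about (177,177) and rim centre at about (179,149) in the left crop. Both are offset alike from the predictions, so the lens is on the dock's axis. The other two lenses are still standing. Handing in.

```bash
python3 -c "
from plant import arm
print(arm.hand_in())"
```

```text
the job is handed in; nothing more can be done
None
```

The tall lens is clicked home and upright in the larger block and released, the short and slim lenses were left untouched, and the job was handed in at about 11 s; the hand-in gave no verdict.

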